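# Re-lock a flap mirror with its kick-down lever

### The job

The flap mirror on the bathroom ledge is locked folded back. Flick its red lock lever up to release it, swing the mirror out to the brass dot on the track, then feel for the notch, which lies somewhere in the next 6 cm of track beyond the dot, push the lever down until it drops fully home in it and let go. Never force the lever's tooth hard against the track, and leave the bottle, the mug and the comb where they are.

Things in the scene. Friction and masses are not known exactly. Their poses are not given: they have to be found in the camera images.
- mirror_hinge (a point): On the vertical hinge axis of the mirror: an upright chrome post (18 mm diameter, 260 mm tall, foot 68 mm across) on the tiled ledge (its top 12 mm above the work surface). This point is 55 mm above the ledge, level with the lever's pivot. The mirror panel (10 mm thick, 70 to 240 mm above the ledge) runs out from this axis, 12 to 147 mm from it.
- mirror (a joint): Angle of the flap mirror about the post, rad: 0 folded back, growing as it swings out towards the robot (anticlockwise from above, range 0 to 1.1). It stays where it is left (about 0.12 N m of friction). With the lever down in the folded-back place a catch block stops it at about 0.07.
- lever (a joint): Angle of the lock lever about its pivot, rad: 0 fully up (sloping up and outward at 0.65 rad over level), growing as it is pressed down, 0.65 fully down (level). It stays where it is left (0.15 N m of friction, about 1.6 N at the tab). Its tooth rests on the track's flat top at about 0.5 and only reaches 0.65 in the notch.
- lever_pivot (a point): Pivot of the lock lever, on the mirror's lower outer corner, 150 mm from the hinge axis, 55 mm above the ledge. Its axis is level and square to the mirror panel, so the lever swings up and down in the mirror's own plane and points straight out, away from the post.
- lever_tab (a point): Centre of the red tab at the lever's end, 95 mm from the pivot (4 mm above the lever's line): 14 mm thick square to the mirror, 30 mm along the lever, 22 mm high, on a chrome arm 9 mm thick. Under the arm, 60 mm from the pivot, a tooth 7 mm wide (along the swing) with a rubber foot (edges rounded 1.5 mm) reaches 25.5 mm below the arm's middle line.
- dot (a point): Brass dot (14 mm across, 8 mm above the ledge) on a dark steel tongue outside the track, 285 mm from the hinge axis. Seen from the hinge axis the notch lies 0.03 to 0.29 rad (6 to 62 mm along the track) beyond the dot's direction, the way the mirror swings out; where in that stretch differs each time.
- track: Chrome arc track on the ledge, 212 mm radius about the hinge axis, 24 mm wide, flat top 38.5 mm above the ledge, one notch 10 mm wide, 24 mm deep, flat for 70 mm either side of it. The tooth clears it with the lever at 0.3 or less. The tooth must not press on it with over 30 N, about 19 N pushed down at the tab. Origin: on the hinge axis at ledge top; y towards the dot.
- bottle: Cobalt blue glass bottle, 60 mm diameter, 155 mm tall, origin at the centre of its underside. Leave alone.
- mug: Stainless steel shaving mug, 76 mm diameter, 85 mm tall with a handle, origin at the centre of its underside. Leave alone.
- comb: Tortoiseshell-brown plastic comb lying flat, 170 x 32 x 6 mm, origin at the middle of its underside. Leave alone.

How it is judged (in metres and radians):
On the way, in this order (a step that is already met when the one before it is completed fails the run):
1. the lever has been flicked up, clear of the catch (lever below 0.3 rad), with the mirror still near its folded-back place (value of joint lever below 0.3 rad and value of joint mirror below 0.2 rad), for 0.1 s.
2. the mirror has been swung out as far as the dot (to 10 mm short of the line from hinge to dot, or beyond) (x of lever_tab in the frame of track below 0.01 m), for 0.1 s.
At the end, for the whole second after the job is handed in: The lever is fully down in the notch (lever above 0.59 rad), the mirror is swung out to 0.3 to 0.95 rad with the tab between 5 mm short of and 82 mm beyond the line from hinge to dot, and the robot has let go (value of joint lever above 0.59 rad and value of joint mirror between 0.3 and 0.95 rad and x of lever_tab in the frame of track between -0.082 and 0.005 m); the robot touches nothing.
It fails at once if the tooth is forced against the track with more than 30 N (contact force between track and lever above 30 N).
It fails at once if the bottle is moved by more than 20 mm (distance of bottle from where it was at the start of the episode above 0.02 m).
It fails at once if the mug is moved by more than 20 mm (distance of mug from where it was at the start of the episode above 0.02 m).
It fails at once if the comb is moved by more than 20 mm (distance of comb from where it was at the start of the episode above 0.02 m).
It also fails if it takes over 72 s, if anything falls off the work surface, if the arm or the gripper's body presses on something with over 40 N, if the wrist force passes 120 N, or if a joint passes its speed limit or range.

### The arm

A 6-joint arm with a two-finger parallel gripper is mounted at the origin on the work surface. World frame = base frame: x ahead of the robot, y to its left, z up, the work surface at z = 0. Lengths are in mm, angles in rad, forces in N, time in s.
With the tool pointing down it reaches from about 275 to 850 mm from the base axis. Payload 5.2 kg.
Tool frame: the origin (TCP) lies midway between the tips of the shut fingers; the grasp point (between the pads) lies 19 mm behind it; z points along the fingers, y is the line along which they close (so a half turn about z gives the same grasp; the last joint's range is limited). The gripper opens to 85 mm and grips with 20 to 120 N. Pads are 22 mm wide; open, the fingers measure 114 mm over their backs; the gripper's body (76 mm by 85 mm) begins 54 mm behind the grasp point. The pads swing forward as they close: fully open they stand 13 mm farther back than shut.
Start: joints at [0.996, 0.259, 1.535, -0, 1.348, -0.203], TCP at [199.79, 512.434, 199.21] pointing down, gripper open.
Joint ranges: [-3.14, 3.14], [-0.91, 2.08], [0.19, 2.58], [-1.22, 4.36], [0.22, 2.71], [-3.12, 3.12]. Speed limits (rad/s): [2.57, 2.57, 3.14, 3.14, 3.14, 3.14].

### API

Orientations are given as a unit quaternion [x, y, z, w].
In Python, from workcell import telemetry, capture, camera_model, close_job gives the robot as it stands.
- The arm moves only by the tool step_arm, never from a script. Its argument "moves" is a list of rows, each an object with "offset": the shift along the tool's x, y, z in m, a list of three; "angular": the turn, a rotation vector about the tool's x, y, z in rad, a list of three; "grip": the gripper's target within -1 to 1 (fully open at 1, half-way at 0, shut at -1). In form: [{"offset": [x, y, z], "angular": [rx, ry, rz], "grip": grip}, ...]. A call has 1 to 5 rows; each row is the pose to reach, as a shift and turn from the pose commanded when the call began, along the tool's axes at that moment; what a row does not reach only later rows make up. A row lasts 1/8 s, in which the tool goes at most 62.5 mm and 10.7 degrees, less where a joint would pass 70% of its speed; a pose out of reach is approached as far as the arm can. A call with a gripper value outside its range is refused whole. The fingers move at their own pace and stop on an object; the grip force is fixed at half the most. Time passes only in rows, so rows that repeat a pose let the fingers close. It gives the time, the measured TCP pose, the force, the opening and the grip force at its end, in the units of the state.
- telemetry.get_state(): the state, without advancing time (a new reading comes with each control period).
- capture(name): name is "scene" or "top" or "wrist"; returns the picture (480x640x3 uint8, red, green, blue); there is no depth.
- camera_model(name): a dict with "fx", "fy", "cx", "cy" (pixels), "view" (4x4, takes a point from world to camera coordinates). Camera axes: x right, y down, z forward; pixel columns grow to the right and rows downward; lengths in mm; the calibration is good to about 2 mm. A picture is of the moment at which its call begins: read the wrist's pose just before it. camera_model takes no time and is no camera call; for the wrist camera it gives the pose at the moment of the call.
- close_job(): hands the job in; it is judged then, once.
The state is a dict: "t": time; "q": joint angles; "joint_vel": joint speeds; "joint_efforts": joint torques, N m; "ee_pos": TCP position; "tcp_rot": TCP orientation; "force": force on the tool from outside, world axes, zero at the start; "torque": the same for the moment, N m; "gripper_width": finger opening in mm; "gripper_force": force on a finger pad.
Only numpy, scipy, OpenCV 4.12 (cv2) and the standard library are available. Lean on these libraries where they do the work, as an engineer would, in place of code of your own. Each camera call takes 0.05 s, during which the arm holds its last target. There are 200 camera calls.

## Working session

There is one attempt and no reset: what is moved stays moved. The work goes in short steps, Python scripts to look and compute and a tool call to move; the robot and the scene stay as the last step left them, time stands still between calls to the robot, and variables do not carry over. Pictures are saved under pics/ and viewed, at most 10 in all, crops included, and the job is handed in when it is done.

Besides the shell and the picture viewer there is one more tool, called after "Call:" as name(argument=value, ...), one argument or row to a line, values as JSON. step_arm: Moves the arm, as the interface text tells. Its arguments: {"type":"object","properties":{"moves":{"type":"array"}},"required":["moves"]}

```bash
mkdir -p pics; ls
python3 - <<'E'
from workcell import telemetry, capture, camera_model
import cv2,numpy as np
a=capture("scene");b=capture("top")
cv2.imwrite("pics/s1.png",a[:,:,::-1]);cv2.imwrite("pics/t1.png",b[:,:,::-1])
for n in("scene","top"):
    m=camera_model(n);print(n,m["fx"],m["fy"],m["cx"],m["cy"],np.round(m["view"],3).tolist())
s=telemetry.get_state();print({k:np.round(v,3).tolist() for k,v in s.items()})
E
```

```text
pics
scene 462.8238839139902 462.8238839139902 321.2403487258511 238.3606227783818 [[0.446, 0.895, -0.012, -376.046], [0.502, -0.261, -0.825, -185.863], [-0.741, 0.361, -0.566, 1422.211], [0.0, 0.0, 0.0, 1.0]]
top 590.717765258109 590.717765258109 319.01855257109366 240.42179812693206 [[-0.006, -1.0, -0.008, 97.089], [-0.998, 0.007, -0.069, 629.039], [0.069, 0.007, -0.998, 1271.03], [0.0, 0.0, 0.0, 1.0]]
{'t': 0.1, 'q': [0.996, 0.259, 1.536, -0.0, 1.348, -0.203], 'joint_vel': [0.0, -0.0, -0.003, -0.001, 0.0, 0.002], 'joint_efforts': [0.003, -44.697, -29.125, -0.0, 0.006, 0.0], 'ee_pos': [199.484, 511.955, 198.43], 'tcp_rot': [0.185, 0.983, -0.001, -0.0], 'force': [-0.473, 0.761, -0.163], 'torque': [-0.053, 0.003, -0.007], 'gripper_force': 0.0, 'gripper_width': 85.43}
```

View pics/s1.png

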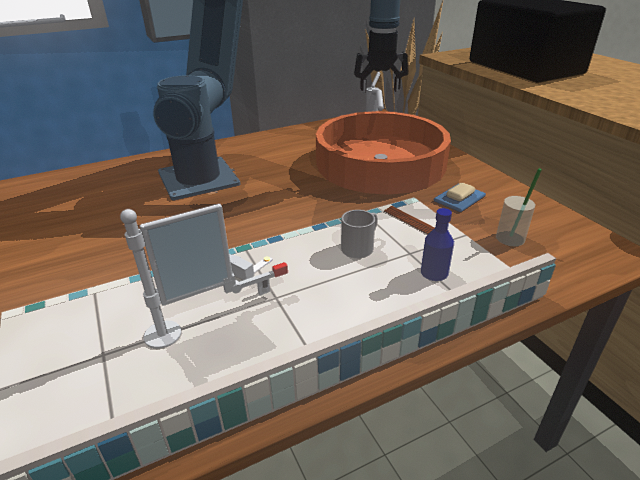

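View pics/t1.png

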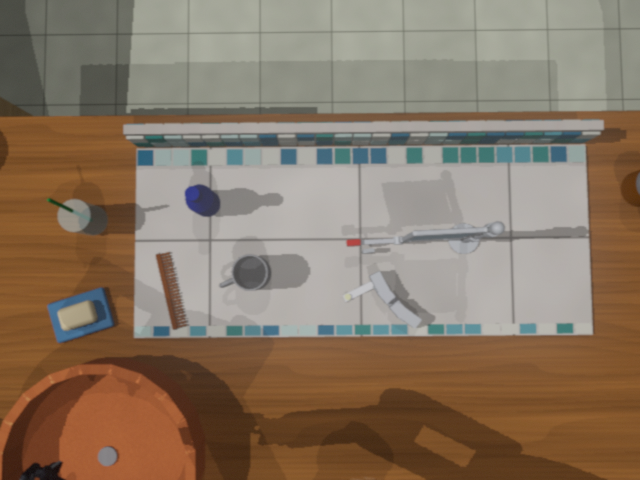

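The scene view shows the mirror post with its foot at (162,333), the red tab at (281,268) and the dot near (266,260). The top view shows the tab at (354,243), the dot at (347,297), the post foot at (464,240) and the track from (375,280) to (418,322). The bottle is at (202,200), the mug at (251,272) and the comb at (172,290).

```bash
cat > h.py <<'E'
import cv2,numpy as np
from workcell import telemetry, capture, camera_model
def ray(m,u,v):
    V=np.array(m["view"]);R=V[:3,:3];t=V[:3,3]
    d=R.T@np.array([(u-m["cx"])/m["fx"],(v-m["cy"])/m["fy"],1]);return -R.T@t,d
def onz(m,u,v,z):
    c,d=ray(m,u,v);return c+d*(z-c[2])/d[2]
def tri(rs):
    A=np.zeros((3,3));b=np.zeros(3)
    for c,d in rs:
        d=d/np.linalg.norm(d);P=np.eye(3)-np.outer(d,d);A+=P;b+=P@c
    return np.linalg.solve(A,b)
def blobs(im,lo,hi,amin=10):
    h=cv2.cvtColor(im,cv2.COLOR_RGB2HSV);k=cv2.inRange(h,np.array(lo),np.array(hi))
    n,l,s,c=cv2.connectedComponentsWithStats(k);return [(c[i].round(1).tolist(),s[i].tolist()) for i in range(1,n) if s[i][4]>=amin]
E
python3 - <<'E'
from h import *
a=cv2.imread("pics/s1.png")[:,:,::-1].copy();b=cv2.imread("pics/t1.png")[:,:,::-1].copy()
ms,mt=camera_model("scene"),camera_model("top")
for n,i in(("s",a),("t",b)):
    print(n,"red",blobs(i,(0,190,120),(4,255,255)),"yel",blobs(i,(18,50,150),(35,255,255),5))
print("post axis foot",onz(mt,464,240,14),onz(ms,162,334,14))
print("post ball",tri([ray(mt,498,228.5),ray(ms,129,216)]))
for u,v in((354,243),):print("tab",onz(mt,u,v,75),tri([ray(mt,354,243),ray(ms,281,268)]))
print("dot",onz(mt,347,297,20),onz(ms,266,260,20))
for n,u,v in(("bottle",207,205),("mug",251,272)):print(n,onz(mt,u,v,60))
c=np.hstack([cv2.resize(b[220:340,320:520],None,fx=4,fy=4,interpolation=2)])
cv2.imwrite("pics/c1.png",c[:,:,::-1])
E
```

```text
s red [] yel [([462.5, 189.6], [449, 183, 26, 16, 230]), ([266.7, 258.6], [264, 257, 6, 5, 15])]
t red [] yel [([74.7, 314.9], [59, 302, 33, 28, 580])]
post axis foot [ 629.0045876  -225.76726774   14.        ] [ 631.42265184 -226.38355423   14.        ]
post ball [ 631.24240311 -224.45256272  272.07381293]
tab [620.06595507  19.27268168  75.        ] [620.61819484  20.45879496  73.75854833]
dot [505.89140698  32.86152176  20.        ] [513.53806907  26.04475682  20.        ]
bottle [704.52147509 331.66837061  60.        ]
mug [560.92005696 237.29696826  60.        ]
```

View pics/c1.png

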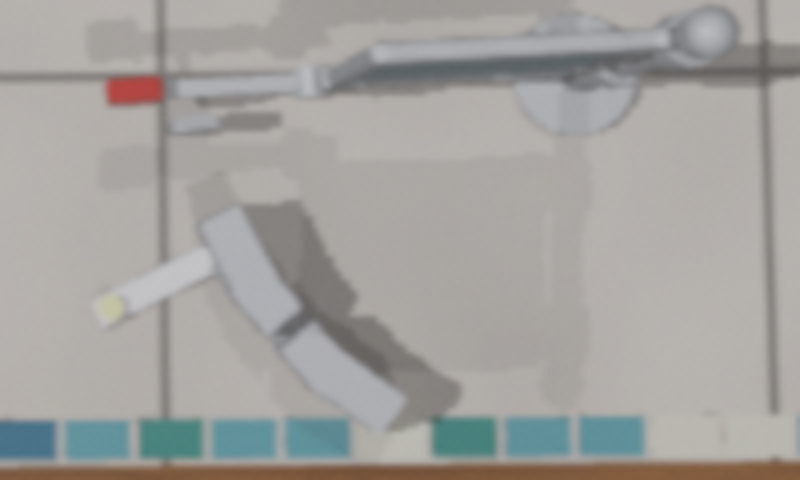

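The crop shows the tab at (135,90), the dot at (111,307) and a dark notch across the track at (293,326). A low catch block sits beside the lever at (195,122).

```bash
cat >> h.py <<'E'
from scipy.spatial.transform import Rotation as Ro
H=np.array([630.5,-225.2])
def pose(r,phi,z,tilt):
    """grasp point at radius r, heading phi, height z; tilt>0: tool body leans outward. returns TCP pos, R"""
    m=np.array([-np.sin(phi),np.cos(phi),0]);n=np.array([np.cos(phi),np.sin(phi),0]);up=np.array([0,0,1.])
    zt=-up*np.cos(tilt)-m*np.sin(tilt);xt=np.cross(n,zt)
    g=np.r_[H,0]+m*r;g[2]=z
    return g+19*zt,np.c_[xt,n,zt]
def rel(r,phi,z,tilt):
    s=telemetry.get_state();R=Ro.from_quat(s["tcp_rot"]);P,Q=pose(r,phi,z,tilt)
    print("off",(R.inv().apply(P-np.array(s["ee_pos"]))/1000).round(4).tolist(),"ang",(R.inv()*Ro.from_matrix(Q)).as_rotvec().round(3).tolist())
def where():
    s=telemetry.get_state();R=Ro.from_quat(s["tcp_rot"]).as_matrix();g=np.array(s["ee_pos"])-19*R[:,2]
    d=g[:2]-H;print("t",round(s["t"],2),"r %.1f phi %.4f z %.1f tilt %.3f yaw %.3f"%(np.hypot(*d),np.arctan2(-d[0],d[1]),g[2],np.arcsin(-R[:,2]@np.r_[d/np.hypot(*d),0]),np.arctan2(R[1,1],R[0,1])),"F",np.round(s["force"],1),"w",round(s["gripper_width"],1),"gf",round(s["gripper_force"],1))
E
python3 - <<'E'
from h import *
mt=camera_model("top")
def rp(u,v,z):
    p=onz(mt,320+u/4-.4,220+v/4-.4,z)[:2]-H;return np.hypot(*p).round(1),np.arctan2(-p[0],p[1]).round(4)
print("dot",rp(111,307,20),"notch",rp(293,326,50.5),rp(277,338,50.5),rp(308,312,50.5))
print("track ends",rp(220,215,50.5),rp(390,418,50.5),"tab ends",rp(107,91,78),rp(162,89,78),"arm inner",rp(310,80,67))
print("catch",rp(168,124,20),rp(168,124,50),rp(218,122,50))
rel(245,0.043,200,0);where()
E
```

```text
dot (np.float64(285.3), np.float64(0.4466)) notch (np.float64(209.6), np.float64(0.6877)) (np.float64(220.3), np.float64(0.685)) (np.float64(198.7), np.float64(0.6848))
track ends (np.float64(213.2), np.float64(0.3543)) (np.float64(213.3), np.float64(1.0211)) tab ends (np.float64(260.8), np.float64(0.0351)) (np.float64(232.0), np.float64(0.0358)) arm inner (np.float64(153.1), np.float64(0.0218))
catch (np.float64(226.4), np.float64(0.1047)) (np.float64(228.5), np.float64(0.1106)) (np.float64(201.8), np.float64(0.1208))
off [-0.5706, -0.306, 0.0178] ang [-0.002, 0.001, 1.156]
t 0.1 r 853.9 phi 0.5291 z 217.4 tilt 0.001 yaw 1.199 F [-0.5  0.8 -0.2] w 85.4 gf 0.0
```

Call:
step_arm(
  moves=[
    {"offset": [-0.1,-0.055,0],"angular": [0,0,0.18],"grip": 1},
    {"offset": [-0.16,-0.085,0],"angular": [0,0,0.36],"grip": 1},
    {"offset": [-0.21,-0.115,0],"angular": [0,0,0.54],"grip": 1},
    {"offset": [-0.26,-0.14,0],"angular": [0,0,0.72],"grip": 1},
    {"offset": [-0.32,-0.17,0],"angular": [0,0,0.9],"grip": 1},
  ],
)

```text
t: 0.72
ee_pos: [403.8, 273.4, 199.1]
tcp_rot: [0.596, 0.803, -0.0, -0.0]
force: [0.6, 1.3, -0.5]
gripper_width: 85.1
gripper_force: 0.0
```

```bash
python3 -c "
from h import *
where();rel(249,0.036,190,0.3)"
```

```text
t 0.72 r 547.7 phi 0.4267 z 218.1 tilt -0.000 yaw 0.293 F [ 0.6  1.3 -0.5] w 85.1 gf 0.0
off [-0.3074, 0.1348, 0.0271] ang [0.038, -0.298, 0.255]
```

Call:
step_arm(
  moves=[
    {"offset": [-0.055,0.024,0],"angular": [0.01,-0.06,0.05],"grip": 1},
    {"offset": [-0.11,0.048,0.005],"angular": [0.015,-0.12,0.1],"grip": 1},
    {"offset": [-0.165,0.072,0.01],"angular": [0.022,-0.18,0.15],"grip": 1},
    {"offset": [-0.22,0.096,0.02],"angular": [0.03,-0.24,0.2],"grip": 1},
    {"offset": [-0.275,0.12,0.025],"angular": [0.038,-0.298,0.255],"grip": 1},
  ],
)

```text
t: 1.35
ee_pos: [599.3, 46.1, 173.3]
tcp_rot: [0.685, 0.713, -0.104, 0.108]
force: [-0.8, 0.4, 0.7]
gripper_width: 85.3
gripper_force: 0.0
```

```bash
python3 -c "
from h import *
where();rel(249,0.036,150,0.3);w=capture('wrist');cv2.imwrite('pics/w1.png',w[:,:,::-1])"
```

```text
t 1.35 r 278.7 phi 0.1129 z 191.4 tilt 0.300 yaw 0.040 F [-0.8  0.4  0.7] w 85.3 gf 0.0
off [-0.0154, 0.0213, 0.0481] ang [0.001, 0.001, 0.004]
```

View pics/w1.png

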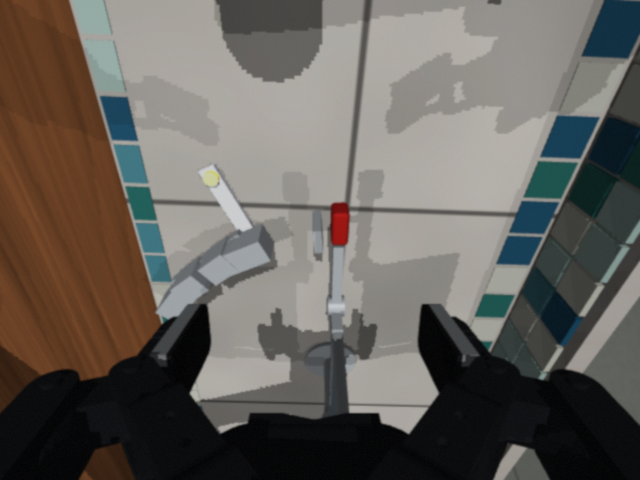

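```bash
python3 -c "
from h import *
m=camera_model('wrist')
for u,v in((340,224),(340,204),(340,244)):
  p=onz(m,u,v,80)[:2]-H;print(np.hypot(*p),np.arctan2(-p[0],p[1]))
rel(251,0.038,120,0.3);rel(251,0.038,73,0.3)"
```

```text
245.18701425984443 0.02515216166341083
262.77712544755906 0.02867287734823712
226.23906972293025 0.020746253163463648
off [0.0006, 0.017, 0.0734] ang [0.0, 0.007, -0.002]
off [0.0148, 0.0169, 0.1182] ang [0.0, 0.007, -0.002]
```

Call:
step_arm(
  moves=[
    {"offset": [0,0.018,0.045],"angular": [0,0.007,0],"grip": 1},
    {"offset": [0.005,0.018,0.09],"angular": [0,0.007,0],"grip": 1},
    {"offset": [0.015,0.018,0.118],"angular": [0,0.007,0],"grip": 1},
    {"offset": [0.015,0.018,0.118],"angular": [0,0.007,0],"grip": 1},
  ],
)

```text
t: 1.9
ee_pos: [614.9, 27.8, 53.9]
tcp_rot: [0.684, 0.714, -0.103, 0.103]
force: [-0.3, -0.0, 0.2]
gripper_width: 85.4
gripper_force: 0.0
```

```bash
python3 -c "
from h import *
where();rel(251,0.034,73,0.3);w=capture('wrist');cv2.imwrite('pics/w2.png',w[:,:,::-1])"
```

```text
t 1.9 r 259.0 phi 0.0606 z 72.1 tilt 0.292 yaw 0.042 F [-0.3 -0.   0.2] w 85.4 gf 0.0
off [-0.008, 0.0069, 0.0014] ang [-0.004, -0.008, 0.009]
```

View pics/w2.png

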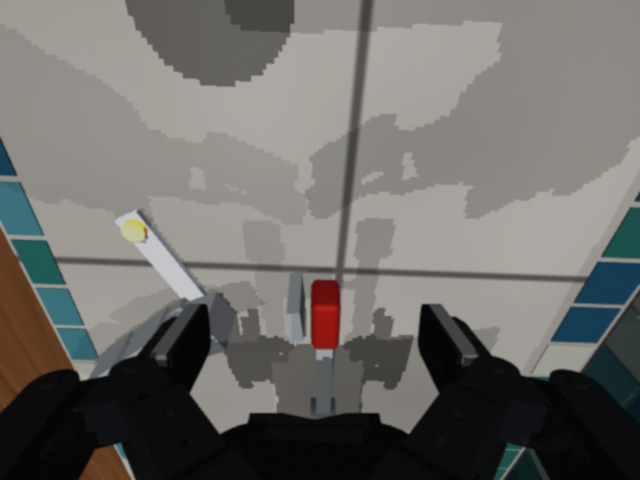

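The tab is at (325,314), between the fingers at columns 209 and 420. The catch block is close on its left at (295,305), so I'll triangulate its outer end.

```bash
python3 -c "
from h import *
where();m=camera_model('wrist');mt=camera_model('top')
for n,a,b in(('catch out',(296,272),(320+168/4-.4,220+124/4-.4)),('catch in',(296,339),(320+218/4-.4,220+122/4-.4)),('tab',(325,281),(320+107/4-.4,220+91/4-.4))):
  p=tri([ray(m,*a),ray(mt,*b)]);d=p[:2]-H;print(n,p.round(1),np.hypot(*d).round(1),np.arctan2(-d[0],d[1]).round(3))
for v in (281,348): 
  p=onz(m,325,v,82);d=p[:2]-H;print(np.hypot(*d).round(1),np.arctan2(-d[0],d[1]).round(3))
rel(251,0.034,73,0.3)"
```

```text
t 1.95 r 259.0 phi 0.0541 z 74.3 tilt 0.293 yaw 0.042 F [0.5 0.1 0. ] w 85.1 gf 0.0
catch out [ 6.063e+02 -3.000e-01  1.480e+01] 226.2 0.107
catch in [606.8 -24.8  50.7] 201.8 0.118
tab [621.9  34.9  65.2] 260.3 0.033
274.3 0.037
230.3 0.032
off [-0.0074, 0.0051, 0.0036] ang [0.0, -0.007, 0.009]
```

Call:
step_arm(
  moves=[
    {"offset": [0,0,0],"angular": [0,0,0],"grip": 1},
    {"offset": [0,0,0],"angular": [0,0,0],"grip": 1},
  ],
)

```text
t: 2.2
ee_pos: [618.8, 28.2, 59.0]
tcp_rot: [0.685, 0.714, -0.1, 0.107]
force: [-0.3, 0.1, -0.1]
gripper_width: 85.6
gripper_force: 0.0
```

```bash
python3 -c "
from h import *
where();rel(251,0.034,73,0.3)"
```

```text
t 2.2 r 259.1 phi 0.0463 z 77.2 tilt 0.293 yaw 0.042 F [-0.3  0.1 -0.1] w 85.6 gf 0.0
off [-0.0067, 0.003, 0.0063] ang [0.006, -0.007, 0.007]
```

Call:
step_arm(
  moves=[
    {"offset": [-0.007,0.001,0.004],"angular": [0,0,0],"grip": 1},
    {"offset": [-0.007,0.001,0.004],"angular": [0,0,0],"grip": 1},
    {"offset": [-0.007,0.001,0.004],"angular": [0,0,0],"grip": 1},
  ],
)

```text
t: 2.58
ee_pos: [618.9, 19.9, 55.3]
tcp_rot: [0.685, 0.714, -0.101, 0.105]
force: [0.3, 0.4, -1.1]
gripper_width: 85.2
gripper_force: 0.0
```

```bash
python3 -c "
from h import *
where();rel(251,0.034,73,0.3)"
```

```text
t 2.58 r 250.9 phi 0.0471 z 73.5 tilt 0.293 yaw 0.042 F [ 0.3  0.4 -1.1] w 85.2 gf 0.0
off [0.0001, 0.0032, 0.0004] ang [0.003, -0.007, 0.007]
```

Call:
step_arm(
  moves=[
    {"offset": [0,0.003,0],"angular": [0,0,0],"grip": 0},
    {"offset": [0,0.003,0],"angular": [0,0,0],"grip": -0.4},
    {"offset": [0,0.003,0],"angular": [0,0,0],"grip": -1},
    {"offset": [0,0.003,0],"angular": [0,0,0],"grip": -1},
    {"offset": [0,0.003,0],"angular": [0,0,0],"grip": -1},
  ],
)

```text
t: 3.2
ee_pos: [621.9, 20.3, 55.2]
tcp_rot: [0.685, 0.714, -0.101, 0.105]
force: [-0.7, 0.6, 0.3]
gripper_width: -0.1
gripper_force: 0.0
```

```bash
python3 -c "
from h import *
where()"
```

```text
t 3.2 r 251.1 phi 0.0352 z 73.4 tilt 0.293 yaw 0.042 F [-0.7  0.6  0.3] w -0.1 gf 0.0
```

```bash
python3 -c "
from h import *
w=capture('wrist');s=capture('scene');t=capture('top')
c=np.hstack([w[200:480,180:480],cv2.resize(s[200:320,180:340],None,fx=280/120,fy=280/120)])
c=np.vstack([c,cv2.resize(t[200:300,300:541],(c.shape[1],280))])
print(c.shape);cv2.imwrite('pics/w3.png',c[:,:,::-1])"
```

```text
(560, 673, 3)
```

View pics/w3.png

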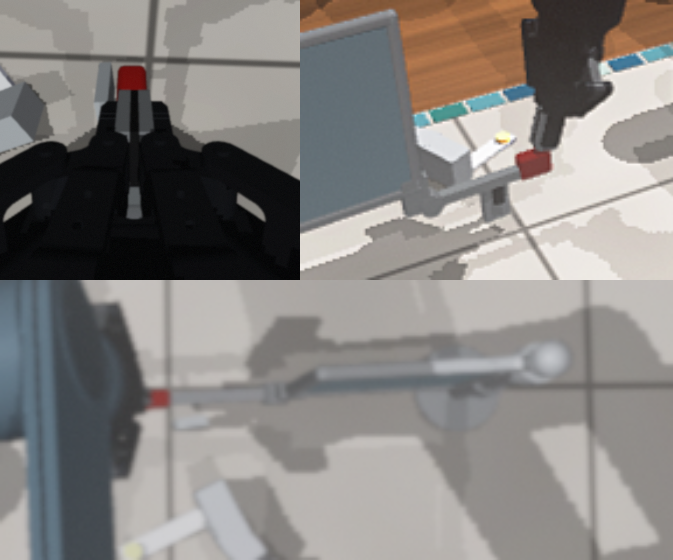

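The gripper shut on nothing. In the scene crop the fingertips at (545,150) sit above and outside the tab at (533,163). I'll compare the reported TCP with where the cameras see it.

```bash
cat >> h.py <<'E'
def proj(n,p):
    m=camera_model(n);c=np.array(m["view"])@np.r_[p,1];return round(m["fx"]*c[0]/c[2]+m["cx"],1),round(m["fy"]*c[1]/c[2]+m["cy"],1)
E
python3 -c "
from h import *
s=telemetry.get_state();where();P=np.array(s['ee_pos']);z=Ro.from_quat(s['tcp_rot']).apply([0,0,1])
for n in('scene','wrist','top'):print(n,'tcp',proj(n,P),'grasp',proj(n,P-19*z),'tab',proj(n,[621.5,20,71]))
V=np.array(camera_model('wrist')['view']);print((-V[:3,:3].T@V[:3,3]).round(1),V[2,:3].round(3),z.round(3),s['q'])
"
```

```text
t 3.35 r 251.1 phi 0.0350 z 73.4 tilt 0.293 yaw 0.042 F [ 0.2  0.5 -0. ] w 0.2 gf 0.0
scene tcp (np.float64(281.1), np.float64(275.6)) grasp (np.float64(283.0), np.float64(267.7)) tab (np.float64(280.4), np.float64(269.4))
wrist tcp (np.float64(314.4), np.float64(279.7)) grasp (np.float64(314.4), np.float64(295.2)) tab (np.float64(313.5), np.float64(300.6))
top tcp (np.float64(353.1), np.float64(242.7)) grasp (np.float64(350.9), np.float64(242.3)) tab (np.float64(353.5), np.float64(242.4))
[616.5 141.6 201.6] [ 0.024 -0.554 -0.832] [ 0.013 -0.288 -0.958] [ 0.03354158  0.53989206  1.52493829 -0.33013455  1.09659154  0.14623091]
```

```bash
python3 -c "
from h import *
ms,mw=camera_model('scene'),camera_model('wrist')
print('tip',tri([ray(ms,284,264),ray(mw,311,297)]))
for r in(230,260):
  for z in(60,82):
    p=np.r_[H+r*np.array([-.037,1]),z];print(r,z,'wrist',proj('wrist',p),'scene',proj('scene',p))
w=capture('wrist');s=capture('scene')
c=np.hstack([cv2.resize(w[240:400,240:400],None,fx=2.5,fy=2.5),cv2.resize(s[220:300,240:320],None,fx=5,fy=5)])
cv2.imwrite('pics/w4.png',c[:,:,::-1])"
```

```text
tip [619.62704038  29.6489861   79.63703803]
230 60 wrist (np.float64(313.2), np.float64(307.3)) scene (np.float64(273.8), np.float64(276.0))
230 82 wrist (np.float64(313.2), np.float64(338.9)) scene (np.float64(273.0), np.float64(267.4))
260 60 wrist (np.float64(313.5), np.float64(263.2)) scene (np.float64(287.3), np.float64(271.4))
260 82 wrist (np.float64(313.5), np.float64(293.0)) scene (np.float64(286.8), np.float64(262.8))
```

View pics/w4.png

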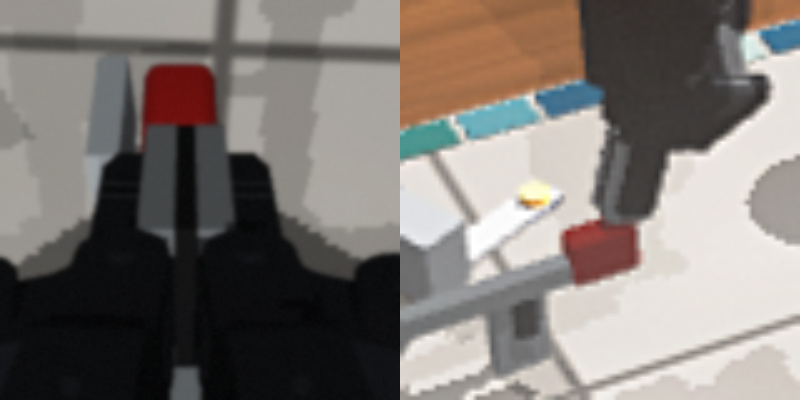

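The scene crop shows the fingertips at about (285,264), ending on top of the tab. Triangulated, the tips come to about (620,30,80), roughly 27 mm short along the tool axis of the reported TCP at z=55. The wrist view agrees, with the tips at row ~290 instead of 280. I'll open, go about 25 mm lower (clear of the ledge either way), and check again.

```bash
sed -i 's/g+19\*zt,/g-6*zt,/; s/-19\*R\[:,2\]/+6*R[:,2]/' h.py; python3 -c "
from h import *
where();rel(249,0.034,73,0.3)"
```

```text
t 3.45 r 243.9 phi 0.0349 z 49.5 tilt 0.293 yaw 0.042 F [-0.1 -0.1  0.2] w 0.2 gf 0.0
off [-0.0018, 0.0003, -0.024] ang [0.003, -0.007, 0.008]
```

```bash
sed -i 's/g-6\*zt,/g+TL*zt,/; s/+6\*R\[:,2\]/-TL*R[:,2]/; s/^H=/TL=45\nH=/' h.py; python3 -c "
from h import *
where();rel(249,0.034,73,0.3)"
```

```text
t 3.45 r 258.6 phi 0.0354 z 98.3 tilt 0.293 yaw 0.042 F [-0.1 -0.1  0.2] w 0.2 gf 0.0
off [-0.0022, 0.0001, 0.027] ang [0.003, -0.007, 0.008]
```

Call:
step_arm(
  moves=[
    {"offset": [0,0,0],"angular": [0,0,0],"grip": 1},
    {"offset": [0,0,0],"angular": [0,0,0],"grip": 1},
    {"offset": [0,0,0],"angular": [0,0,0],"grip": 1},
    {"offset": [0,0,0],"angular": [0,0,0],"grip": 1},
  ],
)

```text
t: 3.95
ee_pos: [621.9, 20.3, 55.2]
tcp_rot: [0.685, 0.714, -0.101, 0.105]
force: [0.5, -0.1, 0.6]
gripper_width: 72.2
gripper_force: 0.0
```

Call:
step_arm(
  moves=[
    {"offset": [-0.001,0,0.008],"angular": [0,0,0],"grip": 1},
    {"offset": [-0.001,0,0.016],"angular": [0,0,0],"grip": 1},
    {"offset": [-0.001,0,0.026],"angular": [0,0,0],"grip": 1},
    {"offset": [-0.001,0,0.026],"angular": [0,0,0],"grip": 1},
  ],
)

```text
t: 4.45
ee_pos: [621.3, 11.5, 29.1]
tcp_rot: [0.685, 0.714, -0.102, 0.104]
force: [-0.6, 0.5, 0.5]
gripper_width: 84.9
gripper_force: 0.0
```

Call:
step_arm(
  moves=[
    {"offset": [0,0,0],"angular": [0,0,0],"grip": 0},
    {"offset": [0,0,0],"angular": [0,0,0],"grip": -0.4},
    {"offset": [0,0,0],"angular": [0,0,0],"grip": -0.5},
    {"offset": [0,0,0],"angular": [0,0,0],"grip": -0.5},
    {"offset": [0,0,0],"angular": [0,0,0],"grip": -0.5},
  ],
)

```text
t: 5.08
ee_pos: [622.4, 11.8, 30.7]
tcp_rot: [0.685, 0.714, -0.101, 0.105]
force: [-0.0, 0.2, 0.6]
gripper_width: 21.3
gripper_force: 0.0
```

```bash
python3 -c "
from h import *
where()
w=capture('wrist');s=capture('scene')
c=np.hstack([cv2.resize(w[240:400,240:400],None,fx=2.5,fy=2.5),cv2.resize(s[220:300,240:320],None,fx=5,fy=5)])
cv2.imwrite('pics/w5.png',c[:,:,::-1])"
```

```text
t 5.08 r 250.2 phi 0.0348 z 73.8 tilt 0.293 yaw 0.042 F [-0.   0.2  0.6] w 21.3 gf 0.0
```

View pics/w5.png

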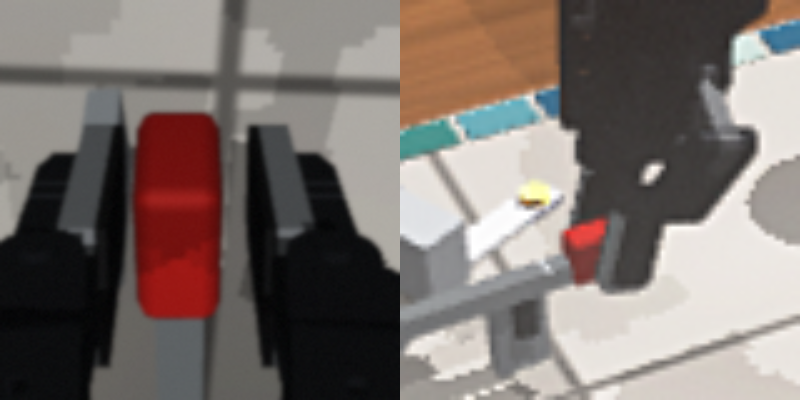

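The fingers now straddle the tab: in the crop the pads are at columns ~110 and ~260 and the tab is at ~178. I'll move in slightly and close.

Call:
step_arm(
  moves=[
    {"offset": [-0.003,0,0],"angular": [0,0,0],"grip": -0.5},
    {"offset": [-0.003,0,0],"angular": [0,0,0],"grip": -1},
    {"offset": [-0.003,0,0],"angular": [0,0,0],"grip": -1},
    {"offset": [-0.003,0,0],"angular": [0,0,0],"grip": -1},
  ],
)

```text
t: 5.68
ee_pos: [622.5, 8.6, 31.7]
tcp_rot: [0.685, 0.714, -0.101, 0.106]
force: [0.2, -1.6, 1.0]
gripper_width: 12.2
gripper_force: 61.4
```

```bash
cat >> h.py <<'E'
def lev(g0,phi,l0,l1,tilt0=None):
    """tab grasp (r,z) relative to pivot (150,67); lever l0 -> l1 pressed down angle"""
    r,z=g0;a=l0-l1;d=np.array([r-150,z-67]);c,s=np.cos(a),np.sin(a);return 150+c*d[0]-s*d[1],67+s*d[0]+c*d[1]
E
python3 -c "
from h import *
where()
for l in(.5,.35,.2): r,z=lev((247,73),0,.65,l);print(l,r,z);rel(r,.035,z,.293-(.65-l))"
```

```text
t 5.67 r 246.9 phi 0.0347 z 74.7 tilt 0.293 yaw 0.042 F [ 0.2 -1.6  1. ] w 12.2 gf 61.4
0.5 245.0141657649545 87.42812531755538
off [0.0013, -0.0001, -0.0121] ang [0.002, 0.15, 0.007]
0.35 240.89451820521575 101.39747898090359
off [-0.0002, -0.0001, -0.0258] ang [0.002, 0.3, 0.007]
0.2 234.7335757235423 114.59433942290539
off [-0.0036, -0.0001, -0.0391] ang [0.001, 0.45, 0.007]
```

Call:
step_arm(
  moves=[
    {"offset": [0.001,0,-0.007],"angular": [0,0.075,0],"grip": -1},
    {"offset": [0.0013,0,-0.0138],"angular": [0,0.15,0],"grip": -1},
    {"offset": [0.001,0,-0.021],"angular": [0,0.225,0],"grip": -1},
    {"offset": [-0.0002,0,-0.0275],"angular": [0,0.3,0],"grip": -1},
    {"offset": [-0.002,0,-0.034],"angular": [0,0.375,0],"grip": -1},
  ],
)

```text
t: 6.3
ee_pos: [622.0, 15.9, 64.6]
tcp_rot: [0.691, 0.721, 0.029, -0.03]
force: [-0.9, -4.6, -3.2]
gripper_width: 13.0
gripper_force: 61.0
```

```bash
python3 -c "
from h import *
where();
for l in(.2,.15): r,z=lev((246.9,74.7),0,.65,l);print(l,r,z);rel(r,.035,z,.293-(.65-l))"
```

```text
t 6.3 r 237.5 phi 0.0352 z 109.4 tilt -0.083 yaw 0.042 F [-0.9 -4.6 -3.2] w 13.0 gf 61.0
0.2 233.90408960531795 116.08160294349383
off [0.0003, 0.0001, -0.007] ang [-0.0, 0.074, 0.007]
0.15 231.34617359992478 120.21372041730314
off [0.0004, 0.0001, -0.0116] ang [-0.001, 0.124, 0.007]
```

Call:
step_arm(
  moves=[
    {"offset": [0.0003,0,-0.006],"angular": [0,0.06,0],"grip": -1},
    {"offset": [0.0003,0,-0.01],"angular": [0,0.105,0],"grip": -1},
    {"offset": [0.0003,0,-0.01],"angular": [0,0.105,0],"grip": -1},
  ],
)

```text
t: 6.68
ee_pos: [622.1, 15.4, 74.4]
tcp_rot: [0.69, 0.718, 0.065, -0.067]
force: [-0.5, -1.7, -1.6]
gripper_width: 12.8
gripper_force: 61.3
```

```bash
python3 -c "
from h import *
where()
for p in(.1,.17,.24,.31,.38): rel(232.3,p,118.5,-.187)"
```

```text
t 6.67 r 232.3 phi 0.0346 z 118.6 tilt -0.187 yaw 0.040 F [-0.5 -1.7 -1.6] w 12.8 gf 61.3
off [-0.0005, -0.0157, -0.0] ang [0.011, -0.0, -0.059]
off [-0.002, -0.0325, -0.0003] ang [0.024, -0.0, -0.127]
off [-0.0047, -0.0491, -0.0008] ang [0.037, -0.0, -0.196]
off [-0.0086, -0.0655, -0.0016] ang [0.05, -0.0, -0.265]
off [-0.0135, -0.0815, -0.0025] ang [0.063, -0.0, -0.334]
```

Call:
step_arm(
  moves=[
    {"offset": [-0.0005,-0.0157,0],"angular": [0.011,0,-0.06],"grip": -1},
    {"offset": [-0.002,-0.0325,-0.0003],"angular": [0.024,0,-0.127],"grip": -1},
    {"offset": [-0.0047,-0.049,-0.0008],"angular": [0.037,0,-0.196],"grip": -1},
    {"offset": [-0.0086,-0.0655,-0.0016],"angular": [0.05,0,-0.265],"grip": -1},
    {"offset": [-0.0135,-0.0815,-0.0025],"angular": [0.063,0,-0.334],"grip": -1},
  ],
)

```text
t: 7.3
ee_pos: [541.5, -1.9, 74.0]
tcp_rot: [0.556, 0.826, 0.052, -0.076]
force: [3.2, -5.2, -4.1]
gripper_width: 12.5
gripper_force: 60.8
```

```bash
python3 -c "
from h import *
where()
for p in(.44,.5,.56,.62,.67): rel(232.3,p,118.5,-.187)"
```

```text
t 7.3 r 232.2 phi 0.3792 z 118.3 tilt -0.183 yaw 0.385 F [ 3.2 -5.2 -4.1] w 12.5 gf 60.8
off [-0.0, -0.0146, -0.0003] ang [0.011, 0.004, -0.054]
off [-0.0012, -0.029, -0.0005] ang [0.022, 0.004, -0.113]
off [-0.0033, -0.0433, -0.0009] ang [0.033, 0.004, -0.172]
off [-0.0062, -0.0574, -0.0015] ang [0.044, 0.004, -0.231]
off [-0.0092, -0.0691, -0.002] ang [0.053, 0.004, -0.28]
```

Call:
step_arm(
  moves=[
    {"offset": [0,-0.0146,0],"angular": [0.011,0,-0.054],"grip": -1},
    {"offset": [-0.0012,-0.029,-0.0005],"angular": [0.022,0,-0.113],"grip": -1},
    {"offset": [-0.0033,-0.0433,-0.001],"angular": [0.033,0,-0.172],"grip": -1},
    {"offset": [-0.0062,-0.0574,-0.0015],"angular": [0.044,0,-0.231],"grip": -1},
    {"offset": [-0.0092,-0.0691,-0.002],"angular": [0.053,0,-0.28],"grip": -1},
  ],
)

```text
t: 7.92
ee_pos: [482.1, -36.8, 74.1]
tcp_rot: [0.434, 0.897, 0.04, -0.081]
force: [6.3, -4.8, -8.5]
gripper_width: 13.0
gripper_force: 60.4
```

Call:
step_arm(
  moves=[
    {"offset": [0,0,0],"angular": [0,0,0],"grip": -1},
  ],
)

```text
t: 8.05
ee_pos: [481.9, -36.9, 74.1]
tcp_rot: [0.434, 0.896, 0.04, -0.082]
force: [4.9, -4.4, -9.6]
gripper_width: 12.8
gripper_force: 60.4
```

```bash
python3 -c "
from h import *
where()
for l in(.3,.4,.44,.47,.49,.5): r,z=lev((246.9,74.7),0,.65,l);print(l,round(r,1),round(z,1));rel(r,.67,z,.293-(.65-l))"
```

```text
t 8.05 r 231.7 phi 0.6682 z 118.4 tilt -0.182 yaw 0.668 F [ 4.9 -4.4 -9.6] w 12.8 gf 60.4
0.3 238.4 107.5
off [-0.001, -0.0005, 0.0116] ang [0.001, -0.125, -0.002]
0.4 242.0 98.4
off [-0.0035, -0.0005, 0.0203] ang [0.001, -0.225, -0.002]
0.44 243.2 94.7
off [-0.0048, -0.0005, 0.0238] ang [0.001, -0.265, -0.002]
0.47 244.0 91.9
off [-0.0058, -0.0005, 0.0263] ang [0.001, -0.295, -0.002]
0.49 244.4 90.0
off [-0.0065, -0.0005, 0.028] ang [0.001, -0.315, -0.002]
0.5 244.7 89.1
off [-0.0069, -0.0005, 0.0288] ang [0.001, -0.325, -0.002]
```

Call:
step_arm(
  moves=[
    {"offset": [-0.001,0,0.0116],"angular": [0,-0.125,0],"grip": -1},
    {"offset": [-0.0035,0,0.0203],"angular": [0,-0.225,0],"grip": -1},
    {"offset": [-0.0048,0,0.0235],"angular": [0,-0.265,0],"grip": -1},
    {"offset": [-0.0048,0,0.0235],"angular": [0,-0.265,0],"grip": -1},
  ],
)

```text
t: 8.55
ee_pos: [483.8, -37.4, 51.1]
tcp_rot: [0.435, 0.899, -0.018, 0.039]
force: [9.0, -11.4, -11.4]
gripper_width: 12.7
gripper_force: 59.9
```

```bash
python3 -c "
from h import *
where()
for l in(.46,.48,.5): r,z=lev((246.9,74.7),0,.65,l);rel(r,.67,z,.293-(.65-l))"
```

```text
t 8.55 r 242.2 phi 0.6636 z 95.9 tilt 0.086 yaw 0.670 F [  9.  -11.4 -11.4] w 12.7 gf 59.9
off [0.001, -0.0017, 0.0029] ang [0.002, -0.017, -0.0]
off [0.0008, -0.0017, 0.0047] ang [0.002, -0.037, -0.0]
off [0.0005, -0.0017, 0.0065] ang [0.002, -0.057, -0.001]
```

Call:
step_arm(
  moves=[
    {"offset": [-0.001,0,0],"angular": [0,0,0],"grip": -1},
    {"offset": [-0.001,0,0],"angular": [0,0,0],"grip": -1},
  ],
)

```text
t: 8.8
ee_pos: [483.6, -37.4, 51.0]
tcp_rot: [0.436, 0.899, -0.017, 0.038]
force: [5.9, -6.5, -6.9]
gripper_width: 12.8
gripper_force: 60.5
```

```bash
cat >> h.py <<'E'
def cyl():
    s=telemetry.get_state();F=np.array(s["force"]);T=np.array(s["torque"]);where();p=np.arctan2(Ro.from_quat(s["tcp_rot"]).as_matrix()[1,1],Ro.from_quat(s["tcp_rot"]).as_matrix()[0,1])
    m=np.array([-np.sin(p),np.cos(p),0]);n=np.array([np.cos(p),np.sin(p),0]);print("Fout %.1f Fn(away from swing) %.1f Fz %.1f"%(F@m,F@n,F[2]),"T out/n/z",(T@m).round(2),(T@n).round(2),T[2].round(2))
E
python3 -c "
from h import *
cyl()"
```

```text
t 8.8 r 242.1 phi 0.6642 z 95.9 tilt 0.083 yaw 0.668 F [ 5.9 -6.5 -6.9] w 12.8 gf 60.5
Fout -8.8 Fn(away from swing) 0.6 Fz -6.9 T out/n/z -0.07 -0.88 0.1
```

Call:
step_arm(
  moves=[
    {"offset": [-0.0012,0,0],"angular": [0,0,0],"grip": -1},
    {"offset": [-0.0015,0,0.0015],"angular": [0,-0.015,0],"grip": -1},
  ],
)

```text
t: 9.05
ee_pos: [483.5, -37.8, 49.6]
tcp_rot: [0.436, 0.899, -0.02, 0.043]
force: [3.6, -2.5, -2.5]
gripper_width: 12.7
gripper_force: 61.3
```

```bash
python3 -c "
from h import *
cyl()"
```

```text
t 9.05 r 242.5 phi 0.6655 z 94.4 tilt 0.096 yaw 0.668 F [ 3.6 -2.5 -2.5] w 12.7 gf 61.3
Fout -4.2 Fn(away from swing) 1.3 Fz -2.5 T out/n/z -0.22 -0.27 0.23
```

Call:
step_arm(
  moves=[
    {"offset": [-0.0007,0,0.0015],"angular": [0,-0.015,0],"grip": -1},
    {"offset": [-0.0012,0,0.003],"angular": [0,-0.03,0],"grip": -1},
  ],
)

```text
t: 9.3
ee_pos: [483.5, -38.4, 46.7]
tcp_rot: [0.436, 0.898, -0.027, 0.056]
force: [1.1, 0.3, 0.8]
gripper_width: 13.0
gripper_force: 61.7
```

```bash
python3 -c "
from h import *
cyl()"
```

```text
t 9.3 r 243.3 phi 0.6671 z 91.3 tilt 0.124 yaw 0.668 F [1.1 0.3 0.8] w 13.0 gf 61.7
Fout -0.4 Fn(away from swing) 1.1 Fz 0.8 T out/n/z -0.2 0.08 0.33
```

Call:
step_arm(
  moves=[
    {"offset": [-0.0004,0,0.001],"angular": [0,-0.01,0],"grip": -1},
    {"offset": [-0.0006,0,0.0015],"angular": [0,-0.015,0],"grip": -1},
  ],
)

```text
t: 9.55
ee_pos: [483.4, -38.8, 45.2]
tcp_rot: [0.435, 0.898, -0.03, 0.062]
force: [-0.5, 3.7, 2.9]
gripper_width: 12.4
gripper_force: 62.1
```

Call:
step_arm(
  moves=[
    {"offset": [-0.0003,0,0.0007],"angular": [0,-0.007,0],"grip": -1},
    {"offset": [-0.0003,0,0.0007],"angular": [0,-0.007,0],"grip": -1},
  ],
)

```text
t: 9.8
ee_pos: [483.3, -39.0, 44.3]
tcp_rot: [0.435, 0.897, -0.031, 0.065]
force: [-0.7, 5.5, 4.3]
gripper_width: 12.8
gripper_force: 62.2
```

```bash
python3 -c "
from h import *
cyl()"
```

```text
t 9.8 r 243.8 phi 0.6688 z 88.9 tilt 0.144 yaw 0.667 F [-0.7  5.5  4.3] w 12.8 gf 62.2
Fout 4.7 Fn(away from swing) 2.8 Fz 4.3 T out/n/z -0.42 0.62 0.44
```

Call:
step_arm(
  moves=[
    {"offset": [0.0007,0,0],"angular": [0,0,0],"grip": -1},
    {"offset": [0.0006,0,0.0005],"angular": [0,-0.004,0],"grip": -1},
  ],
)

```text
t: 10.05
ee_pos: [483.4, -39.0, 44.0]
tcp_rot: [0.436, 0.897, -0.032, 0.067]
force: [-2.3, 6.1, 7.3]
gripper_width: 12.7
gripper_force: 62.6
```

Call:
step_arm(
  moves=[
    {"offset": [0,0,0.0005],"angular": [0,-0.003,0],"grip": -1},
    {"offset": [0,0,0.0005],"angular": [0,-0.003,0],"grip": -1},
  ],
)

```text
t: 10.3
ee_pos: [483.5, -39.1, 43.7]
tcp_rot: [0.435, 0.897, -0.033, 0.068]
force: [-2.7, 5.4, 7.7]
gripper_width: 12.5
gripper_force: 62.7
```

```bash
python3 -c "
from h import *
cyl()"
```

```text
t 10.3 r 244.0 phi 0.6685 z 88.2 tilt 0.152 yaw 0.667 F [-2.7  5.4  7.7] w 12.5 gf 62.7
Fout 5.9 Fn(away from swing) 1.3 Fz 7.7 T out/n/z -0.19 0.64 0.46
```

Call:
step_arm(
  moves=[
    {"offset": [0,-0.001,0],"angular": [0,0,-0.004],"grip": -1},
    {"offset": [0,-0.002,0],"angular": [0,0,-0.008],"grip": -1},
  ],
)

```text
t: 10.55
ee_pos: [482.5, -39.9, 43.7]
tcp_rot: [0.432, 0.899, -0.033, 0.069]
force: [0.3, 8.1, 5.7]
gripper_width: 13.0
gripper_force: 62.5
```

```bash
python3 -c "
from h import *
cyl()"
```

```text
t 10.55 r 243.9 phi 0.6743 z 88.2 tilt 0.152 yaw 0.675 F [0.3 8.1 5.7] w 13.0 gf 62.5
Fout 6.2 Fn(away from swing) 5.3 Fz 5.7 T out/n/z -0.87 0.86 0.37
```

Call:
step_arm(
  moves=[
    {"offset": [0,-0.001,0],"angular": [0,0,-0.004],"grip": -1},
    {"offset": [0,-0.0015,0],"angular": [0,0,-0.006],"grip": -1},
  ],
)

```text
t: 10.8
ee_pos: [481.0, -41.1, 43.6]
tcp_rot: [0.429, 0.9, -0.033, 0.068]
force: [-1.2, 5.6, 5.0]
gripper_width: 13.0
gripper_force: 62.5
```

```bash
python3 -c "
from h import *
cyl()"
```

```text
t 10.8 r 244.0 phi 0.6819 z 88.1 tilt 0.152 yaw 0.681 F [-1.2  5.6  5. ] w 13.0 gf 62.5
Fout 5.1 Fn(away from swing) 2.6 Fz 5.0 T out/n/z -0.47 0.59 0.47
```

Call:
step_arm(
  moves=[
    {"offset": [0,-0.001,0],"angular": [0,0,-0.004],"grip": -1},
    {"offset": [0,-0.001,0],"angular": [0,0,-0.004],"grip": -1},
  ],
)

```text
t: 11.05
ee_pos: [480.0, -41.8, 43.5]
tcp_rot: [0.427, 0.901, -0.033, 0.068]
force: [-2.7, 5.2, 5.4]
gripper_width: 12.5
gripper_force: 62.5
```

Call:
step_arm(
  moves=[
    {"offset": [0.0002,0,0.0006],"angular": [0,-0.004,0],"grip": -1},
    {"offset": [0.0002,0,0.0006],"angular": [0,-0.004,0],"grip": -1},
  ],
)

```text
t: 11.3
ee_pos: [480.1, -41.9, 42.9]
tcp_rot: [0.427, 0.901, -0.034, 0.07]
force: [-2.2, 4.9, 4.8]
gripper_width: 12.8
gripper_force: 62.4
```

```bash
python3 -c "
from h import *
cyl()"
```

```text
t 11.3 r 244.1 phi 0.6867 z 87.4 tilt 0.156 yaw 0.685 F [-2.2  4.9  4.8] w 12.8 gf 62.4
Fout 5.2 Fn(away from swing) 1.4 Fz 4.8 T out/n/z -0.38 0.35 0.42
```

Call:
step_arm(
  moves=[
    {"offset": [0,0,0.0008],"angular": [0,-0.008,0],"grip": -1},
    {"offset": [0,0,0.0008],"angular": [0,-0.008,0],"grip": -1},
  ],
)

```text
t: 11.55
ee_pos: [480.2, -42.0, 42.1]
tcp_rot: [0.427, 0.9, -0.036, 0.074]
force: [-1.8, 4.2, 4.5]
gripper_width: 13.1
gripper_force: 62.3
```

Call:
step_arm(
  moves=[
    {"offset": [0,0,0.0008],"angular": [0,-0.008,0],"grip": -1},
    {"offset": [0,0,0.0008],"angular": [0,-0.008,0],"grip": -1},
  ],
)

```text
t: 11.8
ee_pos: [480.3, -42.2, 41.4]
tcp_rot: [0.427, 0.9, -0.038, 0.077]
force: [-2.0, 5.2, 5.6]
gripper_width: 12.4
gripper_force: 62.4
```

```bash
python3 -c "
from h import *
cyl()"
```

```text
t 11.8 r 244.5 phi 0.6870 z 85.7 tilt 0.172 yaw 0.685 F [-2.   5.2  5.6] w 12.4 gf 62.4
Fout 5.3 Fn(away from swing) 1.7 Fz 5.6 T out/n/z -0.31 0.28 0.39
```

Call:
step_arm(
  moves=[
    {"offset": [0,0,0.0012],"angular": [0,-0.012,0],"grip": -1},
    {"offset": [-0.0002,0,0.0025],"angular": [0,-0.025,0],"grip": -1},
  ],
)

```text
t: 12.05
ee_pos: [480.7, -42.7, 39.1]
tcp_rot: [0.426, 0.899, -0.043, 0.089]
force: [-3.3, 4.3, 8.1]
gripper_width: 12.7
gripper_force: 63.0
```

```bash
python3 -c "
from h import *
cyl()"
```

```text
t 12.05 r 244.9 phi 0.6870 z 83.2 tilt 0.198 yaw 0.685 F [-3.3  4.3  8.1] w 12.7 gf 63.0
Fout 5.4 Fn(away from swing) 0.1 Fz 8.1 T out/n/z -0.17 0.37 0.41
```

Call:
step_arm(
  moves=[
    {"offset": [-0.0003,0,0.0012],"angular": [0,-0.012,0],"grip": -1},
    {"offset": [-0.0006,0,0.0025],"angular": [0,-0.025,0],"grip": -1},
  ],
)

```text
t: 12.3
ee_pos: [481.1, -43.4, 36.7]
tcp_rot: [0.426, 0.898, -0.048, 0.1]
force: [-5.0, 6.6, 10.0]
gripper_width: 13.0
gripper_force: 63.1
```

```bash
python3 -c "
from h import *
cyl()"
```

```text
t 12.3 r 245.2 phi 0.6872 z 80.6 tilt 0.222 yaw 0.685 F [-5.   6.6 10. ] w 13.0 gf 63.1
Fout 8.3 Fn(away from swing) 0.3 Fz 10.0 T out/n/z -0.25 0.55 0.45
```

Call:
step_arm(
  moves=[
    {"offset": [0.0012,0,0],"angular": [0,0,0],"grip": -1},
    {"offset": [0.0012,0,0],"angular": [0,0,0],"grip": -1},
  ],
)

```text
t: 12.55
ee_pos: [481.1, -43.2, 36.6]
tcp_rot: [0.426, 0.898, -0.049, 0.1]
force: [-2.1, 0.5, 6.4]
gripper_width: 12.6
gripper_force: 62.4
```

```bash
python3 -c "
from h import *
cyl()"
```

```text
t 12.55 r 245.4 phi 0.6870 z 80.5 tilt 0.223 yaw 0.685 F [-2.1  0.5  6.4] w 12.6 gf 62.4
Fout 1.7 Fn(away from swing) -1.3 Fz 6.4 T out/n/z 0.08 -0.33 0.31
```

Call:
step_arm(
  moves=[
    {"offset": [-0.0001,0,0.0012],"angular": [0,-0.012,0],"grip": -1},
    {"offset": [-0.0003,0,0.0024],"angular": [0,-0.025,0],"grip": -1},
  ],
)

```text
t: 12.8
ee_pos: [481.6, -43.9, 34.5]
tcp_rot: [0.425, 0.897, -0.054, 0.112]
force: [-4.2, 1.2, 9.3]
gripper_width: 12.7
gripper_force: 63.1
```

```bash
python3 -c "
from h import *
cyl()"
```

```text
t 12.8 r 245.7 phi 0.6870 z 78.1 tilt 0.249 yaw 0.685 F [-4.2  1.2  9.3] w 12.7 gf 63.1
Fout 3.6 Fn(away from swing) -2.5 Fz 9.3 T out/n/z 0.23 -0.19 0.38
```

Call:
step_arm(
  moves=[
    {"offset": [0,0,0.001],"angular": [0,-0.012,0],"grip": -1},
    {"offset": [0,0,0.002],"angular": [0,-0.021,0],"grip": -1},
  ],
)

```text
t: 13.05
ee_pos: [482.1, -44.4, 32.7]
tcp_rot: [0.424, 0.895, -0.059, 0.121]
force: [-3.7, 1.3, 10.8]
gripper_width: 12.8
gripper_force: 63.1
```

```bash
python3 -c "
from h import *
cyl()"
```

```text
t 13.05 r 245.9 phi 0.6870 z 76.1 tilt 0.270 yaw 0.685 F [-3.7  1.3 10.8] w 12.8 gf 63.1
Fout 3.4 Fn(away from swing) -2.0 Fz 10.8 T out/n/z 0.33 -0.45 0.25
```

Call:
step_arm(
  moves=[
    {"offset": [0.0003,0,0.0005],"angular": [0,-0.006,0],"grip": -1},
    {"offset": [0.0004,0,0.0008],"angular": [0,-0.01,0],"grip": -1},
  ],
)

```text
t: 13.3
ee_pos: [482.3, -44.7, 32.0]
tcp_rot: [0.424, 0.895, -0.061, 0.126]
force: [-2.6, -2.2, 8.3]
gripper_width: 12.3
gripper_force: 62.9
```

```bash
python3 -c "
from h import *
cyl()"
```

```text
t 13.3 r 246.0 phi 0.6868 z 75.3 tilt 0.281 yaw 0.685 F [-2.6 -2.2  8.3] w 12.3 gf 62.9
Fout -0.1 Fn(away from swing) -3.5 Fz 8.3 T out/n/z 0.5 -0.71 0.2
```

Call:
step_arm(
  moves=[
    {"offset": [0,0,0],"angular": [0,0,0],"grip": -0.3},
    {"offset": [0,0,0],"angular": [0,0,0],"grip": -0.3},
    {"offset": [0,0,0],"angular": [0,0,0],"grip": -0.3},
    {"offset": [0,0,0],"angular": [0,0,0],"grip": -0.3},
  ],
)

```text
t: 13.8
ee_pos: [481.4, -43.6, 30.9]
tcp_rot: [0.424, 0.895, -0.06, 0.125]
force: [0.1, -0.8, 0.2]
gripper_width: 30.0
gripper_force: 0.0
```

Call:
step_arm(
  moves=[
    {"offset": [0,0,-0.02],"angular": [0,0,0],"grip": -0.3},
    {"offset": [0,0,-0.05],"angular": [0,0,0],"grip": -0.3},
    {"offset": [0.03,0,-0.1],"angular": [0,0,0],"grip": -0.3},
    {"offset": [0.08,0,-0.13],"angular": [0,0,0],"grip": -0.3},
    {"offset": [0.12,0,-0.13],"angular": [0,0,0],"grip": -0.3},
  ],
)

```text
t: 14.42
ee_pos: [386.5, 74.9, 125.2]
tcp_rot: [0.425, 0.895, -0.059, 0.127]
force: [0.6, 0.4, -1.0]
gripper_width: 29.5
gripper_force: 0.0
```

```bash
python3 -c "
from h import *
cyl()
w=capture('wrist');s=capture('scene');t=capture('top')
m=camera_model('wrist')
for n,i in(('s',s),('w',w),('t',t)):print(n,blobs(i,(0,170,90),(6,255,255),20)[:6])
print([proj(n,np.r_[H+245*np.array([-np.sin(.687),np.cos(.687)]),71]) for n in('scene','wrist','top')])
c=np.hstack([w[:,80:560],cv2.resize(s[200:320,170:310],None,fx=2,fy=4)[:480]]);cv2.imwrite('pics/w6.png',c[:,:,::-1]);print(c.shape)"
```

```text
t 14.43 r 399.3 phi 0.6830 z 168.4 tilt 0.281 yaw 0.685 F [ 0.6  0.4 -1. ] w 29.5 gf 0.0
Fout -0.1 Fn(away from swing) 0.7 Fz -1.0 T out/n/z -0.05 0.15 -0.01
s [([230.6, 236.4], [225, 233, 11, 8, 48])]
w [([311.9, 368.3], [305, 349, 15, 39, 539])]
t [([380.1, 312.3], [376, 308, 9, 9, 28])]
[(np.float64(231.5), np.float64(239.9)), (np.float64(313.8), np.float64(370.7)), (np.float64(381.0), np.float64(312.3))]
(480, 760, 3)
```

View pics/w6.png

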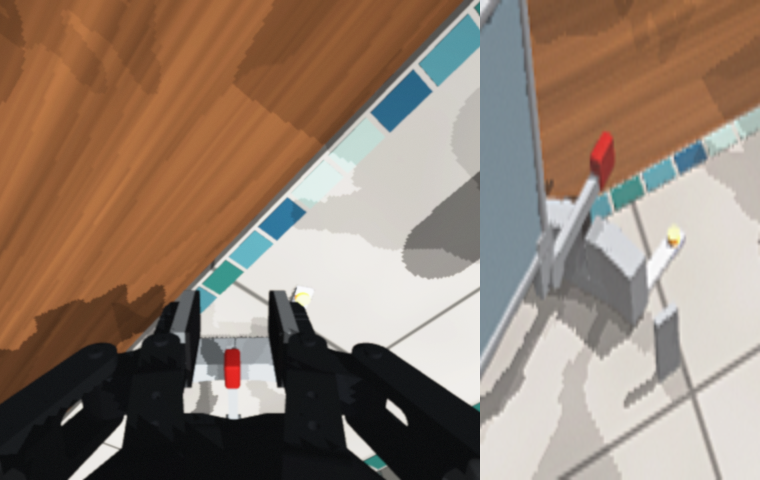

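The tab in the scene crop is centred at full-picture (231,240). That matches the projection (231.5,239.9) for a level lever in the notch. One check of its height by triangulation before handing in.

```bash
python3 -c "
from h import *
s=capture('scene');w=capture('wrist')
def full(n,im,box):
  h=cv2.cvtColor(im,cv2.COLOR_RGB2HSV);k=((h[...,0]<8)|(h[...,0]>172))&(h[...,1]>140)&(h[...,2]>50);k=k.astype(np.uint8);m=np.zeros_like(k);x0,y0,x1,y1=box;m[y0:y1,x0:x1]=k[y0:y1,x0:x1];x,y,W,Hh=cv2.boundingRect(m);print(n,'seen',x,y,x+W,y+Hh)
full('scene',s,(215,220,250,260));full('wrist',w,(290,330,340,400))
for l in(.65,.59,.5):
  for n in('scene','wrist'):
    q=[]
    for a in(80,110):
      for b in(-7,15):
        for t in(-7,7):
          R=.65-l;r=150+a*np.cos(R)-b*np.sin(R);z=67+a*np.sin(R)+b*np.cos(R);f=.687
          q.append(proj(n,np.r_[H+r*np.array([-np.sin(f),np.cos(f)])+t*np.array([np.cos(f),np.sin(f)]),z]))
    q=np.array(q);print(l,n,q.min(0),q.max(0))
"
```

```text
scene seen 225 233 238 248
wrist seen 305 351 321 390
0.65 scene [224.3 231.6] [238.5 248.4]
0.65 wrist [304.6 346.7] [321.7 390.3]
0.59 scene [223.7 229.3] [238.2 246.5]
0.59 wrist [304.4 352.6] [321.8 396.1]
0.5 scene [222.8 226.2] [237.6 243.8]
0.5 wrist [304.2 362.5] [322.  405.1]
```

Both views match 0.65 (seen to row 248 in the scene and 390 in the wrist view), so I'm handing in.

```bash
python3 -c "
from workcell import close_job
print(close_job())"
```

```text
the job is handed in; nothing more can be done
None
```

The lever was flicked up, the mirror swung out past the dot, and the lever pressed down into the notch and released; the last pictures match the lever fully down (about 0.65 rad). The job is handed in, but no verdict came back.

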